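Tip the angle brackets, pull out the red-marked one

ROBOT

A 6-joint arm with a two-finger parallel gripper is mounted at the origin on the work surface. World frame = base frame: x ahead of the robot, y to its left, z up, the work surface at z = 0. Lengths are in m, angles in rad, forces in N, time in s.
With the tool pointing down it reaches from about 0.35 to 0.85 m from the base axis. Payload 8.1 kg.
Tool frame: the origin (TCP) lies between the finger pads; the fingertips stand 25 mm ahead of it and the grasp point (between the pads) lies 6 mm ahead of it (robot.tip_extent is the distance from the TCP to the fingertips, in m); z points along the fingers, y is the direction in which the jaws open and shut (so a half turn about z gives the same grasp; the last joint's range is limited). The gripper opens to 93 mm and grips with 3 to 60 N. Pads are 15 mm wide; open, the fingers measure 128 mm over their backs; the gripper's body (75 mm by 188 mm) begins 65 mm behind the grasp point.
Start: joints at [-1.27, 0.13, 1.488, -0, 1.523, -0.085], TCP at [0.226, -0.556, 0.244] pointing down, gripper open.
Joint ranges: [-2.96, 2.96], [-0.89, 2.26], [0.02, 2.5], [-1.34, 4.48], [0, 2.73], [-2.66, 2.66]. Speed limits (rad/s): [2.39, 2.39, 2.79, 3.14, 3.14, 3.14].

INTERFACE

Orientations are given as a rotation vector (axis times angle).
In Python, from plant import robot gives the robot as it stands.
- The arm moves only by the tool drive_tool, never from a script. Its argument "increments" is a list of rows, each a list of 7 numbers: the closure, from 0 (fully open) to 1 (shut), then the shift along the world's x, y, z in units of 25 mm (1.0 is 25 mm), then the turn, a rotation vector about the world's x, y, z in rad. In form: [[gripper, dx, dy, dz, rx, ry, rz], ...]. A call has 1 to 20 rows; each row is the pose to reach, as a shift and turn from the pose commanded when the call began; what a row does not reach only later rows make up. A row lasts 1/12 s, in which the tool goes at most 41.7 mm and 7.16 degrees, less where a joint would pass 70% of its speed; a pose out of reach is approached as far as the arm can. A call with a gripper value outside its range is refused whole. The fingers move at their own pace and stop on an object; "squeeze" is the grip in N (left out, the last holds). Time passes only in rows, so rows that repeat a pose let the fingers close. It gives the time, the measured TCP pose, the force and the opening at its end, in the units of the state.
- robot.read_state(): the state, without advancing time (a new reading comes with each control period).
- robot.read_camera(name): name is "scene" or "top" or "wrist"; returns a dict with "image" (384x512x3 uint8, red, green, blue), "fx", "fy", "cx", "cy" (pixels), "dist" ([k1, k2, p1, p2, k3] as OpenCV has them; the pictures are not rectified), "T" (4x4, takes a point from camera to world coordinates); the wrist camera has in their place "mount" (4x4, takes a point from camera to tool coordinates, whose origin is the TCP and whose axes are the flange's). Camera axes: x right, y down, z forward; pixel columns grow to the right and rows downward; lengths in m; the calibration is good to about 2 mm. A picture is of the moment at which its call begins: read the wrist's pose just before it. There is no depth.
- robot.close_job(): hands the job in, once; it reports no verdict.
The state is a dict: "t": time; "q": joint angles; "dq": joint speeds; "joint_torque": joint torques, N m; "tool_pos": TCP position; "orientation": TCP orientation; "force": force on the tool from outside, world axes, zero at the start; "wrist_torque": the same for the moment, N m; "opening": finger opening in m.
Only numpy, scipy, OpenCV 4.12 (cv2) and the standard library are available. Lean on these libraries where they do the work, as an engineer would, in place of code of your own. Each camera call takes 0.05 s, during which the arm holds its last target.

TASK

One of the three angle brackets on the bench has been marked as a reject with red paint on the sole of its foot. Tip all three over towards the robot onto their backs so that every sole can be seen, then slide the red-marked one along the bench, still on its back and without lifting it, into the red-taped square; leave the two good ones lying on their backs where they fell and keep the other things on the bench undisturbed.

Things in the scene. Friction and masses are not known exactly. Their poses are not given: they have to be found in the camera images.
- bracket_a: One of three look-alike L-shaped cast aluminium angle brackets, 0.35 to 0.55 kg. Origin: middle of the heel edge (outer corner of foot and back). Own x runs along the foot, 70 mm from heel to toe; y across, 80 mm wide; z up the back, 100 mm tall. Foot and back 10 mm thick, with bolt slots. Starts standing on its foot, back leg nearest the robot, toe pointing away (yaw up to 0.25).
- bracket_b: Look-alike of bracket_a, same axes. An 8 mm web along each side of a bracket joins foot and back inside (64 mm up the back, 54 mm along the foot), leaving 64 mm clear between the webs. Pulled at the top of the back towards the robot, a bracket pivots on its heel, balances at about 32 degrees, then falls on its back.
- bracket_c: Look-alike of bracket_a, same axes. On its back a bracket's x points up, its z towards the robot, the foot stands up 70 mm high and the sole faces away from the robot. Centre of mass about 20 mm from the back's outer face and 33 mm from the sole. One of the three has red paint on its sole.
- bracket_a_mid (a point): Middle of the outer face of this bracket's back leg, 50 mm from the heel: the centre of its footprint when it lies on its back.
- bracket_b_mid (a point): Middle of the outer face of this bracket's back leg, 50 mm from the heel: the centre of its footprint when it lies on its back.
- bracket_c_mid (a point): Middle of the outer face of this bracket's back leg, 50 mm from the heel: the centre of its footprint when it lies on its back.
- red_mark (a point): Centre of the brush stroke of red paint (62 x 28 mm) on the sole of the one marked bracket, 37 mm from its heel; out of sight until that bracket is tipped on its back, then it faces away from the robot. Which bracket lies where is shuffled.
- reject_square: Square of flat red tape stuck on the bench (no height), 200 x 200 mm inside, tape 20 mm wide; origin at its centre, x and y along its sides. It lies between the robot and the brackets.
- spray_can: Bystander: upright spray can, 64 mm across, 170 mm tall, origin at the centre of its underside. Leave alone.
- vee_block: Bystander: steel vee block 90 x 60 x 55 mm, origin at the centre of its underside. Leave alone.
- oilstone: Bystander: two-tone sharpening stone 50 x 150 x 25 mm lying beyond the brackets, origin at the centre of its underside. Leave alone.
- hammer: Bystander: hammer 260 mm long lying to the right of the brackets as the robot sees them, origin under its middle. Leave alone.
Mind the look-alikes: they are no part of the job. What is shaped like the bracket_b but blue or purple is not meant.

How it is judged:
By the outcome, as a careful person would: the job done as asked, in the order asked, and still so for the second after the job is handed in, with the robot touching nothing.
It also fails if it takes over 72 s, if anything falls off the work surface, if the arm or the gripper's body presses on something with over 40 N, if the wrist force passes 120 N, or if a joint passes its speed limit or range.

## Working session

There is one attempt and no reset: what is moved stays moved. The work goes in short steps, Python scripts to look and compute and a tool call to move; the robot and the scene stay as the last step left them, time stands still between calls to the robot, and variables do not carry over. Pictures are saved under pics/ and viewed, and the job is handed in when it is done.

Besides the shell and the picture viewer there is one more tool, called after "Call:" by a JSON object that holds its "fn" and its "kwargs". drive_tool: Moves the arm, as the interface text tells. Its arguments: {"type":"object","properties":{"increments":{"type":"array"},"squeeze":{"type":"number"}},"required":["increments"]}

```bash
ls; mkdir -p pics; python3 - <<'E'
from plant import robot
import cv2,numpy as np
print(robot.read_state())
for n in ["scene","top","wrist"]:
    c=robot.read_camera(n); cv2.imwrite(f"pics/{n}0.png",c["image"][:,:,::-1])
    print(n,[c[k] for k in ("fx","fy","cx","cy","dist")],c.get("T",c.get("mount")))
E
```

```text
pics
{'t': 0.0, 'q': array([-1.27038413e+00,  1.31171068e-01,  1.48926369e+00,  2.83740439e-05,
        1.52296469e+00, -8.53834786e-02]), 'dq': array([-0.00017831,  0.0024586 , -0.00080679, -0.00090056, -0.00053864,
       -0.00011765]), 'joint_torque': array([ 8.64028789e-04, -5.59842467e+01, -4.91760135e+01,  7.67281372e-02,
        3.48886556e-02, -1.61087082e-04]), 'tool_pos': array([ 0.22566641, -0.55539745,  0.24259003]), 'orientation': array([-3.08155938e+00, -6.01908127e-01,  2.60140690e-04]), 'force': array([-0.13676002, -0.54458585,  0.54079061]), 'wrist_torque': array([ 0.03607499, -0.05865872, -0.02921727]), 'opening': 0.09284088253399717}
scene [359.50591417790935, 359.50591417790935, 257.69088036494963, 189.8011802706727, array([-0.10853621,  0.        ,  0.        ,  0.        ,  0.        ])] [[-0.87868865  0.40610924 -0.25096125  0.91003621]
 [ 0.47736339  0.75350707 -0.4520523   0.55407605]
 [ 0.00551846 -0.51701294 -0.85595979  1.11653753]
 [ 0.          0.          0.          1.        ]]
top [396.98315566806036, 396.98315566806036, 245.97708802838793, 191.08348405639123, array([-0.02106641,  0.        ,  0.        ,  0.        ,  0.        ])] [[ 0.00835846 -0.98027908  0.19744128  0.34985386]
 [-0.99996076 -0.00761403  0.00452928 -0.0107252 ]
 [-0.00293663 -0.19747139 -0.98030425  1.31034362]
 [ 0.          0.          0.          1.        ]]
wrist [281.5108744884424, 281.5108744884424, 251.76527578449313, 192.72835032391043, array([0.00749208, 0.        , 0.        , 0.        , 0.        ])] [[ 6.52924560e-04 -9.68243610e-01 -2.50007770e-01  6.88940770e-02]
 [ 9.99999636e-01  4.94786088e-04  6.95381805e-04 -3.95903855e-04]
 [-5.49598622e-04 -2.50008133e-01  9.68243581e-01 -1.40770540e-01]
 [ 0.00000000e+00  0.00000000e+00  0.00000000e+00  1.00000000e+00]]
```

View pics/scene0.png

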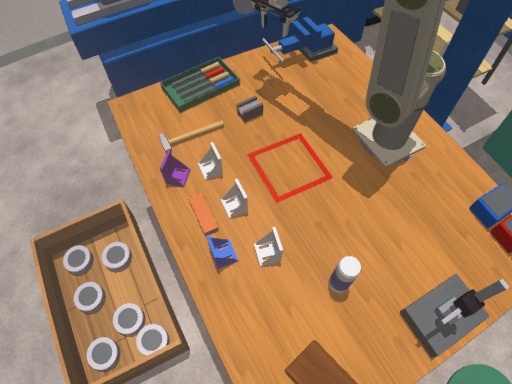

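View pics/top0.png

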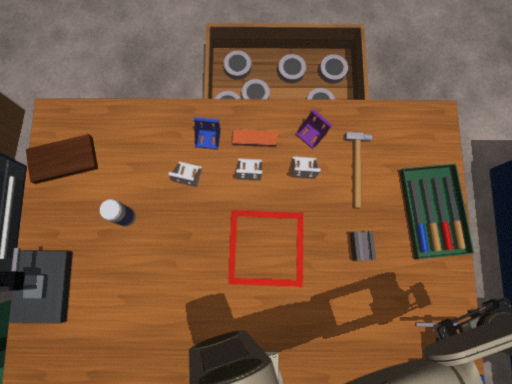

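The scene shows three silver brackets, which are the ones meant. In the top view they are at about (185,173), (249,168) and (305,167). The blue one (207,133) and the purple one (313,129) are decoys, and the red square is at about (266,248). Next I'll enlarge the brackets.

```bash
python3 - <<'E'
import cv2
a=cv2.imread("pics/top0.png")[105:195,150:350]
cv2.imwrite("pics/topcrop.png",cv2.resize(a,None,fx=4,fy=4,interpolation=cv2.INTER_CUBIC))
a=cv2.imread("pics/scene0.png")[135:275,150:300]
cv2.imwrite("pics/scenecrop.png",cv2.resize(a,None,fx=4,fy=4,interpolation=cv2.INTER_CUBIC))
E
```

```text
(no output)
```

View pics/topcrop.png

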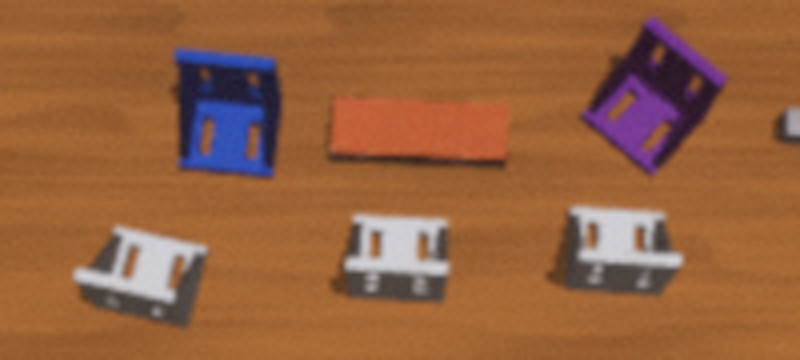

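View pics/scenecrop.png

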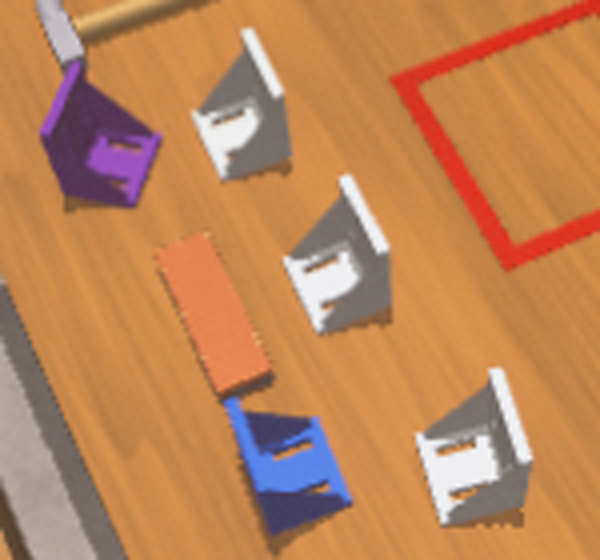

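```bash
cat > h.py <<'E'
import numpy as np,cv2
from scipy.spatial.transform import Rotation as R
from scipy.optimize import least_squares
CAL={"scene":(359.50591417790935,257.69088036494963,189.8011802706727,-0.10853621,np.array([[-0.87868865,0.40610924,-0.25096125,0.91003621],[0.47736339,0.75350707,-0.4520523,0.55407605],[0.00551846,-0.51701294,-0.85595979,1.11653753]])),
"top":(396.98315566806036,245.97708802838793,191.08348405639123,-0.02106641,np.array([[0.00835846,-0.98027908,0.19744128,0.34985386],[-0.99996076,-0.00761403,0.00452928,-0.0107252],[-0.00293663,-0.19747139,-0.98030425,1.31034362]]))}
def KD(n):
    f,cx,cy,k,T=CAL[n]; return np.array([[f,0,cx],[0,f,cy],[0,0,1.]]),np.array([k,0,0,0,0.]),T
def proj(n,P):
    K,D,T=KD(n); Rm=T[:,:3].T; t=-Rm@T[:,3]
    return cv2.projectPoints(np.asarray(P,float).reshape(-1,3),cv2.Rodrigues(Rm)[0],t,K,D)[0].reshape(-1,2)
def ray(n,px,z):
    K,D,T=KD(n); u=cv2.undistortPoints(np.asarray(px,float).reshape(-1,1,2),K,D).reshape(-1,2)
    d=np.c_[u,np.ones(len(u))]@T[:,:3].T; o=T[:,3]
    return o+d*((z-o[2])/d[:,2])[:,None]
def wcam(c,st):
    M=np.eye(4); M[:3,:3]=R.from_rotvec(st["orientation"]).as_matrix(); M[:3,3]=st["tool_pos"]
    return M@c["mount"]
E
python3 - <<'E'
from h import *
loc=np.array([[0,-.04,0],[0,.04,.1],[0,-.04,.1],[.01,.04,.1],[.01,-.04,.1],[.07,.04,.01],[.07,-.04,.01]])
picks={"L":[(187,326),(75,282),(172,301),(78,268),(177,291),(118,227),(207,246)],
"M":[(443,301),(345,269),(447,274),(345,257),(449,262),(353,215),(447,219)],
"R":[(662,293),(578,261),(682,266),(578,250),(682,255),(571,208),(662,213)]}
for k,v in picks.items():
    px=(np.array(v)+.5)/4-.5+[150,105]
    def w(p): return loc@R.from_euler('z',p[2]).as_matrix().T+[p[0],p[1],0]
    s=least_squares(lambda p:(proj("top",w(p))-px).ravel(),[.5,0,0])
    mid=w(s.x)
    print(k,s.x.round(4),"rms px",np.sqrt((s.fun**2).mean()).round(2), "scene px of tops",proj("scene",mid[[1,2]]).round(0).tolist())
print(ray("top",[(234,213),(299,216),(298,283),(232,281)],0).round(3))
print("can",ray("top",[(128,221)],0).round(3),"vee",ray("top",[(353,232),(373,232),(375,260),(355,261)],0.03).round(3),"stone",ray("top",[(232,129),(277,130),(276,145),(232,144)],0.02).round(3),"hammer",ray("top",[(357,208),(346,135),(371,135)],0.02).round(3))
E
```

```text
L [ 0.636   0.2004 -0.2111] rms px 0.32 scene px of tops [[283.0, 250.0], [275.0, 227.0]]
M [ 0.6534 -0.0132 -0.0397] rms px 0.16 scene px of tops [[248.0, 197.0], [237.0, 179.0]]
R [ 0.6609 -0.1971 -0.0394] rms px 0.32 scene px of tops [[221.0, 158.0], [212.0, 142.0]]
[[ 0.539  0.035  0.   ]
 [ 0.531 -0.182  0.   ]
 [ 0.313 -0.175  0.   ]
 [ 0.318  0.038  0.   ]]
can [[0.509 0.387 0.   ]] vee [[ 0.476 -0.351  0.03 ]
 [ 0.476 -0.416  0.03 ]
 [ 0.387 -0.418  0.03 ]
 [ 0.384 -0.354  0.03 ]] stone [[ 0.826  0.045  0.02 ]
 [ 0.824 -0.109  0.02 ]
 [ 0.77  -0.105  0.02 ]
 [ 0.773  0.044  0.02 ]] hammer [[ 0.556 -0.371  0.02 ]
 [ 0.808 -0.345  0.02 ]
 [ 0.809 -0.43   0.02 ]]
```

Fits agree with the scene view: the brackets' heels are at (0.636, 0.200), (0.653, -0.013) and (0.661, -0.197). The square's centre is about (0.425, -0.071). I'll start with the right bracket: hover behind its back leg with the fingers closed.

Call:
{"fn": "drive_tool", "kwargs": {"increments": [[1, 18.8, 14.3, 0, 0, 0, -0.425], [1, 18.8, 14.3, 0, 0, 0, -0.425], [1, 18.8, 14.3, 0, 0, 0, -0.425], [1, 18.8, 14.3, 0, 0, 0, -0.425], [1, 18.8, 14.3, 0, 0, 0, -0.425], [1, 18.8, 14.3, 0, 0, 0, -0.425], [1, 18.8, 14.3, 0, 0, 0, -0.425], [1, 18.8, 14.3, 0, 0, 0, -0.425], [1, 18.8, 14.3, 0, 0, 0, -0.425], [1, 18.8, 14.3, 0, 0, 0, -0.425], [1, 18.8, 14.3, 0, 0, 0, -0.425], [1, 18.8, 14.3, 0, 0, 0, -0.425], [1, 18.8, 14.3, 0, 0, 0, -0.425], [1, 18.8, 14.3, 0, 0, 0, -0.425], [1, 18.8, 14.3, 0, 0, 0, -0.425], [1, 18.8, 14.3, 0, 0, 0, -0.425], [1, 18.8, 14.3, 0, 0, 0, -0.425], [1, 18.8, 14.3, 0, 0, 0, -0.425]]}}

```text
t: 1.65
tool_pos: [0.6951, -0.1991, 0.2432]
orientation: [3.141, -0.062, -0.002]
force: [-0.2, 0.1, 0.1]
opening: 0.0002
```

```bash
python3 - <<'E'
from plant import robot
import cv2
s=robot.read_state();print(s["t"],s["tool_pos"],s["orientation"],s["opening"],s["q"])
c=robot.read_camera("wrist"); cv2.imwrite("pics/w1.png",c["image"][:,:,::-1])
E
```

```text
1.65 [ 0.69509452 -0.1990636   0.2431627 ] [ 3.14082287e+00 -6.22793006e-02 -1.69199769e-03] 0.00017767984501616016 [-3.49549283e-01  4.69971632e-01  1.08270519e+00 -4.92606006e-04
  1.58988583e+00  1.26089063e+00]
```

View pics/w1.png

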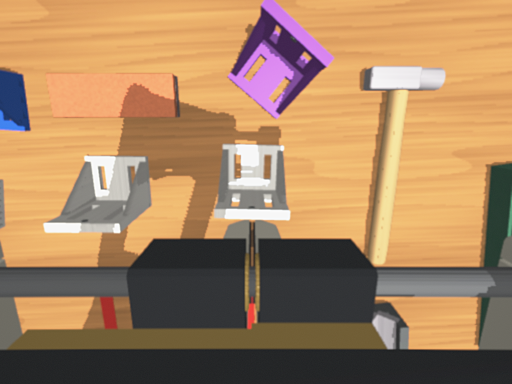

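```bash
python3 - <<'E'
from h import *
from plant import robot
s=robot.read_state(); c=robot.read_camera("wrist"); T=wcam(c,s)
K=np.array([[c["fx"],0,c["cx"]],[0,c["fy"],c["cy"]],[0,0,1.]])
def pw(P):
    Rm=T[:3,:3].T; return cv2.projectPoints(np.asarray(P,float).reshape(-1,3),cv2.Rodrigues(Rm)[0],-Rm@T[:3,3],K,c["dist"])[0].reshape(-1,2).round(0)
p=s["tool_pos"]
print("tip",pw([p-[0,0,.025]]))
for n,(x,y,a) in {"R":(.6609,-.1971,-.0394),"M":(.6534,-.0132,-.0397)}.items():
    loc=np.array([[0,.04,.1],[0,-.04,.1],[.01,.04,.1],[.01,-.04,.1],[.07,.04,.01],[.07,-.04,.01]])
    print(n,pw(loc@R.from_euler('z',a).as_matrix().T+[x,y,0]).tolist())
E
```

```text
tip [[252. 233.]]
R [[213.0, 219.0], [288.0, 219.0], [213.0, 210.0], [289.0, 210.0], [221.0, 146.0], [281.0, 146.0]]
M [[43.0, 232.0], [118.0, 232.0], [42.0, 224.0], [117.0, 224.0], [82.0, 157.0], [143.0, 157.0]]
```

The prediction matches the wrist view, with the bracket's top at (213–288, 219). Now I'll descend and pull.

Call:
{"fn": "drive_tool", "kwargs": {"increments": [[1, 0, 0, -1.5, 0, 0, 0], [1, 0, 0, -3, 0, 0, 0], [1, 0, 0, -4.5, 0, 0, 0], [1, 0, 0, -6, 0, 0, 0], [1, 0, 0, -6, 0, 0, 0], [1, 0, 0, -6, 0, 0, 0], [1, -0.3, 0, -6, 0, 0, 0], [1, -0.6, 0, -6, 0, 0, 0], [1, -0.9, 0.03, -6, 0, 0, 0], [1, -1.2, 0.05, -6, 0, 0, 0], [1, -1.5, 0.06, -6, 0, 0, 0], [1, -1.8, 0.07, -6, 0, 0, 0]]}}

```text
t: 2.75
tool_pos: [0.6522, -0.1978, 0.0977]
orientation: [3.139, -0.062, 0.008]
force: [1.6, -0.1, 0.1]
opening: 0.0006
```

```bash
python3 - <<'E'
from plant import robot
import cv2
c=robot.read_camera("scene"); cv2.imwrite("pics/s2.png",cv2.resize(c["image"][100:290,130:330,::-1],None,fx=3,fy=3))
E
```

```text
(no output)
```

View pics/s2.png

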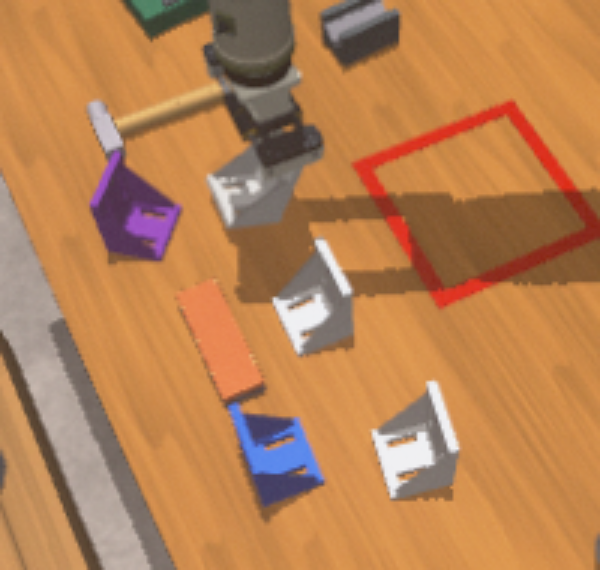

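The bracket is tilting (at (250,190) in the crop, 1.6 N). I'll keep pulling, then lift clear.

Call:
{"fn": "drive_tool", "kwargs": {"increments": [[1, -0.3, 0, -0.1, 0, 0, 0], [1, -0.6, 0, -0.2, 0, 0, 0], [1, -0.9, 0, -0.3, 0, 0, 0], [1, -1.2, 0, -0.3, 0, 0, 0], [1, -1.5, 0.0, -0.3, 0, 0, 0], [1, -1.7, 0.0, -0.3, 0, 0, 0], [1, -1.7, 0.0, -0.3, 0, 0, 0], [1, -1.7, 0.0, 0.5, 0, 0, 0], [1, -1.7, 0.0, 2, 0, 0, 0], [1, -1.7, 0.0, 3.5, 0, 0, 0], [1, -1.7, 0.0, 4, 0, 0, 0]]}}

```text
t: 3.72
tool_pos: [0.6109, -0.1977, 0.2007]
orientation: [3.138, -0.061, 0.013]
force: [1.4, -0.1, 1.1]
opening: 0.0001
```

```bash
python3 - <<'E'
from plant import robot
import cv2
c=robot.read_camera("scene"); cv2.imwrite("pics/s3.png",cv2.resize(c["image"][100:290,130:330,::-1],None,fx=3,fy=3))
c=robot.read_camera("wrist"); cv2.imwrite("pics/w3.png",c["image"][:,:,::-1])
s=robot.read_state();print(s["t"],s["tool_pos"])
E
```

```text
3.8167 [ 0.61095648 -0.19763486  0.19893455]
```

View pics/s3.png

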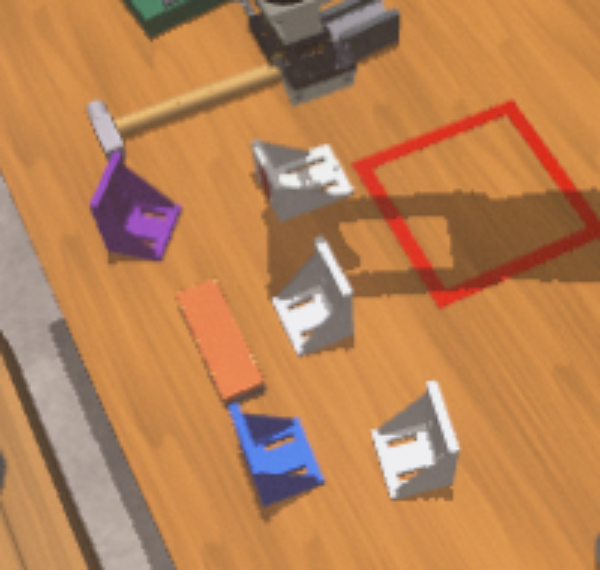

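View pics/w3.png

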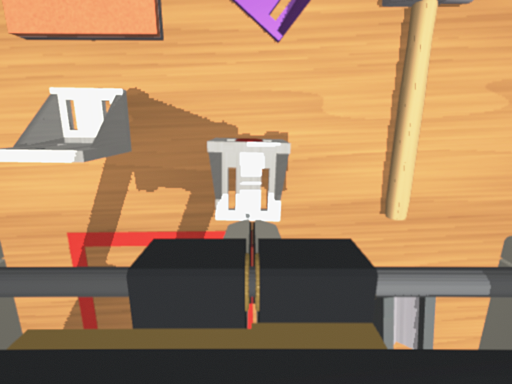

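R fell onto its back and carries the red mark: red shows at (263,180) in the scene crop and on the sole edge at (250,139) in the wrist view. Next, the middle bracket.

Call:
{"fn": "drive_tool", "kwargs": {"increments": [[1, 0.6, 1.4, 0.5, 0, 0, 0], [1, 1.2, 2.8, 0.5, 0, 0, 0], [1, 1.8, 4.2, 0.5, 0, 0, 0], [1, 2.4, 5.6, 0.5, 0, 0, 0], [1, 3.2, 7.25, 0.5, 0, 0, 0], [1, 3.2, 7.25, 0.5, 0, 0, 0], [1, 3.2, 7.25, 0, 0, 0, 0], [1, 3.2, 7.25, -1.4, 0, 0, 0], [1, 3.2, 7.25, -2.8, 0, 0, 0], [1, 3.2, 7.25, -4.1, 0, 0, 0], [1, 3.2, 7.25, -4.1, 0, 0, 0], [1, 3.2, 7.25, -4.1, 0, 0, 0]]}}

```text
t: 4.82
tool_pos: [0.685, -0.0163, 0.0869]
orientation: [-3.141, 0.063, 0.012]
force: [-0.1, -0.6, 0.7]
opening: 0.0003
```

Call:
{"fn": "drive_tool", "kwargs": {"increments": [[1, -0.3, 0, 0, 0, 0, 0], [1, -0.6, 0, 0, 0, 0, 0], [1, -0.9, 0.03, 0, 0, 0, 0], [1, -1.2, 0.05, 0, 0, 0, 0], [1, -1.5, 0.06, 0, 0, 0, 0], [1, -1.8, 0.07, 0, 0, 0, 0], [1, -2.1, 0.07, -0.1, 0, 0, 0], [1, -2.4, 0.07, -0.2, 0, 0, 0], [1, -2.7, 0.07, -0.3, 0, 0, 0], [1, -3.0, 0.07, -0.3, 0, 0, 0], [1, -3.3, 0.07, -0.3, 0, 0, 0], [1, -3.5, 0.07, -0.3, 0, 0, 0], [1, -3.5, 0.07, -0.3, 0, 0, 0], [1, -3.5, 0.07, 0.5, 0, 0, 0], [1, -3.5, 0.07, 2, 0, 0, 0], [1, -3.5, 0.07, 3.5, 0, 0, 0], [1, -3.5, 0.07, 4.5, 0, 0, 0]]}}

```text
t: 6.23
tool_pos: [0.602, -0.0138, 0.2077]
orientation: [3.141, -0.062, 0.006]
force: [1.6, 0.4, 0.4]
opening: 0.0008
```

```bash
python3 - <<'E'
from plant import robot
import cv2
c=robot.read_camera("scene"); cv2.imwrite("pics/s4.png",cv2.resize(c["image"][100:290,130:330,::-1],None,fx=3,fy=3))
s=robot.read_state();print(s["t"],s["tool_pos"],s["orientation"])
E
```

```text
6.2833 [ 0.60447843 -0.01400823  0.21339172] [ 3.13998573 -0.06151674  0.01802066]
```

View pics/s4.png

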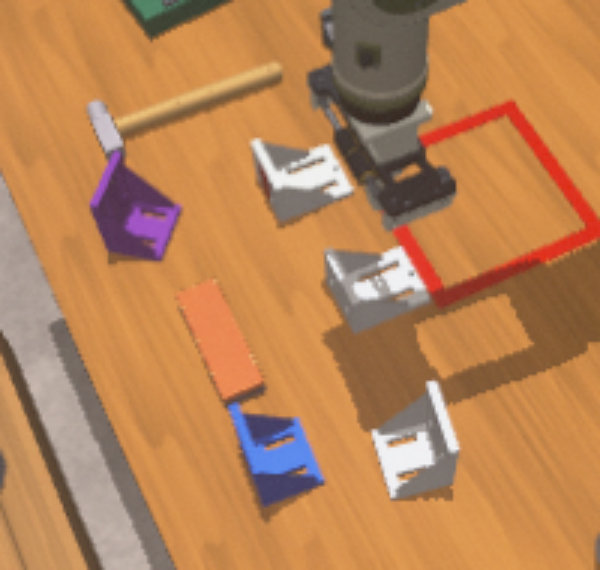

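M is down, on its back at (375,290) in the crop. Now the left one, with yaw -0.21.

Call:
{"fn": "drive_tool", "kwargs": {"increments": [[1, 0.6, 1.4, 0.5, 0, 0, -0.03], [1, 1.2, 2.8, 0.5, 0, 0, -0.06], [1, 1.8, 4.2, 0.5, 0, 0, -0.1], [1, 2.4, 5.6, 0.5, 0, 0, -0.13], [1, 2.8, 7, 0.5, 0, 0, -0.17], [1, 2.8, 8.3, 0.5, 0, 0, -0.17], [1, 2.8, 8.3, 0, 0, 0, -0.17], [1, 2.8, 8.3, -1.4, 0, 0, -0.17], [1, 2.8, 8.3, -2.8, 0, 0, -0.17], [1, 2.8, 8.3, -4.2, 0, 0, -0.17], [1, 2.8, 8.3, -4.5, 0, 0, -0.17], [1, 2.8, 8.3, -4.5, 0, 0, -0.17], [1, 2.8, 8.3, -4.5, 0, 0, -0.17]]}}

```text
t: 7.37
tool_pos: [0.6711, 0.1936, 0.092]
orientation: [-3.124, 0.328, -0.0]
force: [-0.4, 0.0, 0.2]
opening: 0.0008
```

Call:
{"fn": "drive_tool", "kwargs": {"increments": [[1, -0.3, 0.06, 0, 0, 0, 0], [1, -0.6, 0.13, 0, 0, 0, 0], [1, -0.9, 0.19, 0, 0, 0, 0], [1, -1.2, 0.26, 0, 0, 0, 0], [1, -1.5, 0.32, 0, 0, 0, 0], [1, -1.8, 0.38, 0, 0, 0, 0], [1, -2.1, 0.45, -0.1, 0, 0, 0], [1, -2.4, 0.51, -0.2, 0, 0, 0], [1, -2.7, 0.57, -0.3, 0, 0, 0], [1, -3.0, 0.64, -0.3, 0, 0, 0], [1, -3.3, 0.7, -0.3, 0, 0, 0], [1, -3.45, 0.73, -0.3, 0, 0, 0], [1, -3.45, 0.73, -0.3, 0, 0, 0], [1, -3.45, 0.73, 0.5, 0, 0, 0], [1, -3.45, 0.73, 2, 0, 0, 0], [1, -3.45, 0.73, 3.5, 0, 0, 0], [1, -3.45, 0.73, 4.5, 0, 0, 0], [1, -3.45, 0.73, 5.5, 0, 0, 0]]}}

```text
t: 8.87
tool_pos: [0.5854, 0.2121, 0.2315]
orientation: [-3.123, 0.328, -0.004]
force: [-0.1, 0.4, -0.9]
opening: 0.0004
```

```bash
python3 - <<'E'
from plant import robot
import cv2
c=robot.read_camera("scene"); cv2.imwrite("pics/s5.png",cv2.resize(c["image"][100:290,130:330,::-1],None,fx=3,fy=3))
c=robot.read_camera("top"); cv2.imwrite("pics/t5full.png",c["image"][:,:,::-1]);cv2.imwrite("pics/t5.png",cv2.resize(c["image"][105:295,150:350,::-1],None,fx=4,fy=4,interpolation=cv2.INTER_CUBIC)[:600])
s=robot.read_state();print(s["t"],s["tool_pos"],s["orientation"])
E
```

```text
8.9667 [0.58762837 0.21273734 0.23538285] [-3.12076732  0.32799008 -0.01494326]
```

View pics/s5.png

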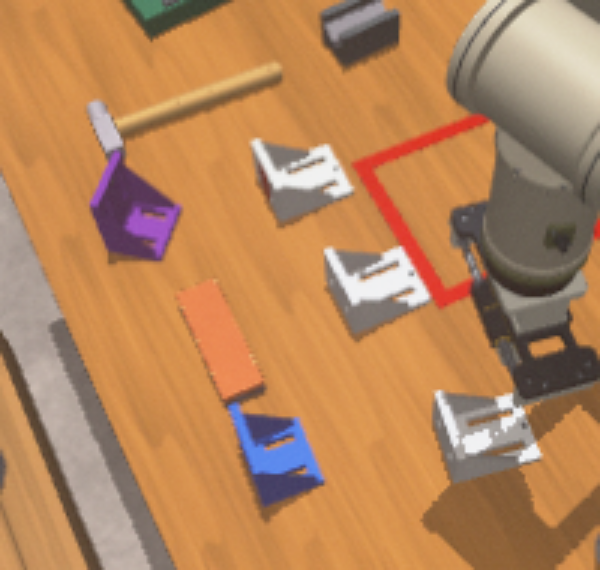

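View pics/t5.png

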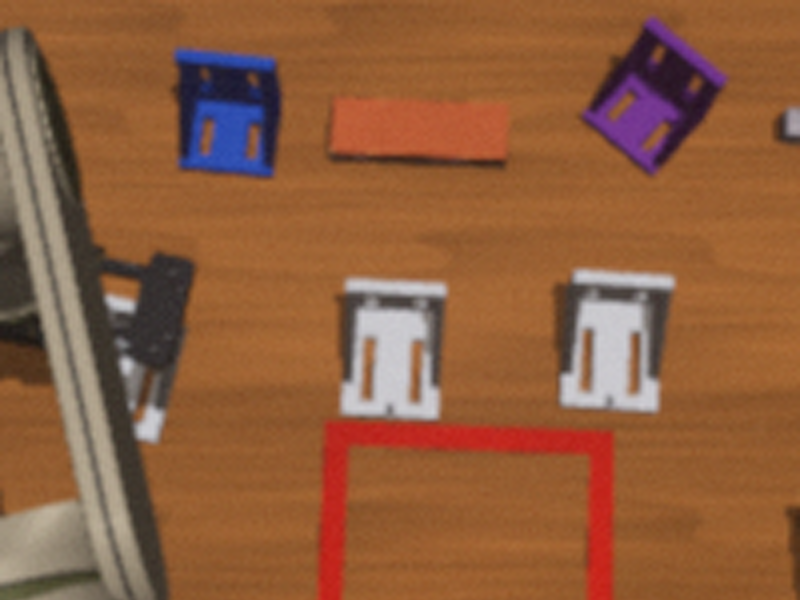

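All three are on their backs. I'll fit R's lying pose and the square, and enlarge the soles to confirm which one is red.

```bash
python3 - <<'E'
from h import *
# lying: local (x,y,z)-> up=x, -X = z
P=lambda x,y,z:(-z,y,x)
loc=np.array([P(.07,.04,0),P(.07,-.04,0),P(.01,.04,.1),P(.01,-.04,.1)])
w=lambda p:loc@R.from_euler('z',p[2]).as_matrix().T+[p[0],p[1],0]
for n,v in {"R":[(573,269),(675,276),(560,402),(658,409)],"M":[(346,278),(446,284),(341,412),(440,416)]}.items():
    px=(np.array(v)+.5)/4-.5+[150,105]
    s=least_squares(lambda p:(proj("top",w(p))-px).ravel(),[.6,0,0]); print(n,s.x.round(4),np.abs(s.fun).max())
    print("scene sole px",proj("scene",w(s.x)).round(0).tolist())
a=cv2.imread("pics/top0.png").astype(int)
m=((a[:,:,2]>150)&(a[:,:,1]<50)&(a[:,:,0]<60)).astype(np.uint8); m[:200]=0;m[300:]=0
cs=max(cv2.findContours(m,cv2.RETR_EXTERNAL,cv2.CHAIN_APPROX_NONE)[0],key=lambda c:cv2.contourArea(c))
W=ray("top",cs.reshape(-1,2),0)[:,:2]; print("square",cv2.minAreaRect(W.astype(np.float32)))
b=cv2.imread("pics/s5.png")[110:500,220:560]
cv2.imwrite("pics/s5c.png",cv2.resize(b,None,fx=1.5,fy=1.5,interpolation=cv2.INTER_CUBIC))
E
```

```text
R [ 0.6619 -0.1965 -0.0616] 0.36695361053114084
scene sole px [[221.0, 163.0], [213.0, 147.0], [247.0, 163.0], [239.0, 148.0]]
M [ 0.6535 -0.0132 -0.0394] 0.3654303519693656
scene sole px [[248.0, 202.0], [238.0, 184.0], [273.0, 199.0], [263.0, 182.0]]
square ((0.4261835217475891, -0.07141492515802383), (0.2381056845188141, 0.23764830827713013), 88.42495727539062)
```

View pics/s5c.png

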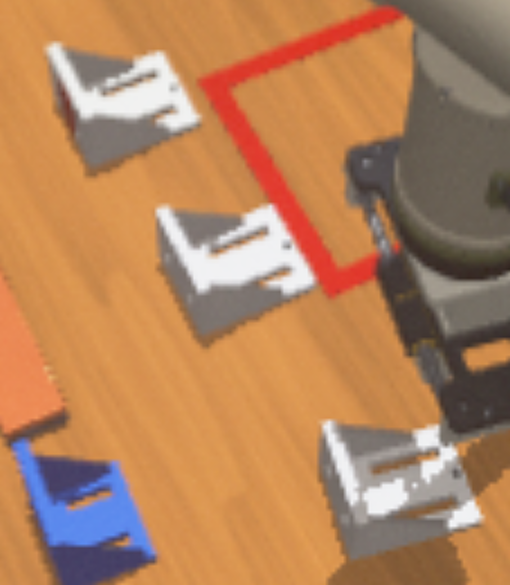

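Only R shows red on its sole (crop (65,105)); M and L are bare. I'll grip R's standing foot plate lightly across its thickness, jaws along x and between the webs, then slide it flat.

Call:
{"fn": "drive_tool", "kwargs": {"increments": [[0.5, 0.3, -1.2, 0.5, 0, 0, 0.12], [0.5, 0.5, -2.4, 0.5, 0, 0, 0.24], [0.5, 0.7, -3.6, 0.5, 0, 0, 0.36], [0.5, 0.9, -4.8, 0.5, 0, 0, 0.48], [0.5, 1.1, -6.0, 0.5, 0, 0, 0.6], [0.5, 1.3, -7.2, 0.5, 0, 0, 0.72], [0.5, 1.5, -8.4, 0.5, 0, 0, 0.84], [0.5, 1.7, -9.6, 0.5, 0, 0, 0.96], [0.5, 1.9, -10.8, 0.5, 0, 0, 1.08], [0.5, 2.1, -12, 0.5, 0, 0, 1.2], [0.5, 2.3, -13.2, 0.5, 0, 0, 1.32], [0.5, 2.5, -14.4, 0.5, 0, 0, 1.44], [0.5, 2.7, -15.4, 0.5, 0, 0, 1.56], [0.5, 2.9, -16.35, 0.5, 0, 0, 1.68], [0.5, 2.9, -16.35, 0.5, 0, 0, 1.73], [0.5, 2.9, -16.35, 0, 0, 0, 1.73], [0.5, 2.9, -16.35, 0, 0, 0, 1.73], [0.5, 2.9, -16.35, 0, 0, 0, 1.73]]}}

```text
t: 10.47
tool_pos: [0.6561, -0.1956, 0.2261]
orientation: [-2.275, -2.161, 0.002]
force: [-0.4, 0.3, -0.7]
opening: 0.0466
```

```bash
python3 - <<'E'
from plant import robot
from h import *
s=robot.read_state(); c=robot.read_camera("wrist"); T=wcam(c,s)
print(s["t"],s["tool_pos"],s["orientation"],s["opening"],R.from_rotvec(s["orientation"]).as_matrix()[:,0].round(4),R.from_rotvec(s["orientation"]).as_matrix()[:,2].round(4))
im=c["image"][:,:,::-1].copy()
K=np.array([[c["fx"],0,c["cx"]],[0,c["fy"],c["cy"]],[0,0,1.]])
loc=np.array([(0,.04,.07),(0,-.04,.07),(-.01,-.04,.07),(-.01,.04,.07),(-.1,.04,.01),(-.1,-.04,.01)])@R.from_euler('z',-.05).as_matrix().T+[.662,-.1965,0]
Rm=T[:3,:3].T
for q in cv2.projectPoints(loc,cv2.Rodrigues(Rm)[0],-Rm@T[:3,3],K,c["dist"])[0].reshape(-1,2): cv2.circle(im,tuple(int(v) for v in q),2,(0,0,255),-1)
cv2.imwrite("pics/w6.png",im)
c=robot.read_camera("top"); cv2.imwrite("pics/t6.png",c["image"][:,:,::-1])
E
```

```text
10.4667 [ 0.6560972  -0.19562725  0.22612448] [-2.27544200e+00 -2.16103598e+00  2.19260910e-03] 0.0466361467595676 [0.0515 0.9987 0.0014] [-0.0034  0.0016 -1.    ]
```

View pics/w6.png

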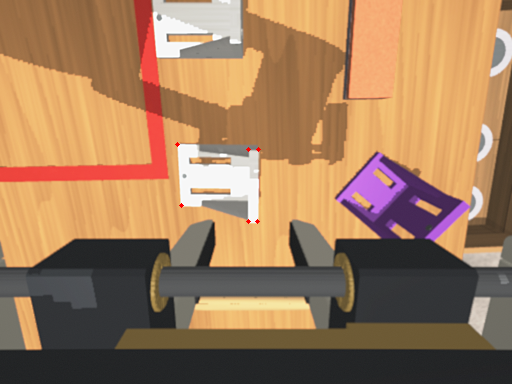

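View pics/t6.png

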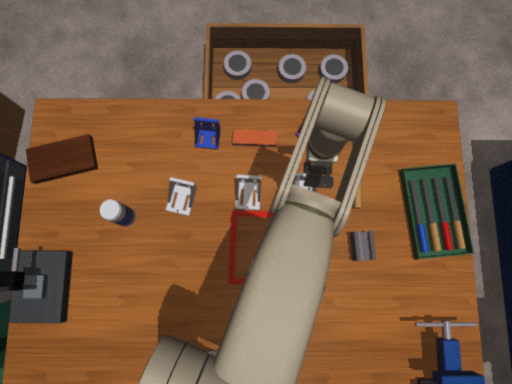

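The overlay matches the bracket, with its foot plate at (247–258, 150–221) lying between the fingers. Descending.

Call:
{"fn": "drive_tool", "kwargs": {"increments": [[0.5, 0, 0, -1.4, 0, 0, 0], [0.5, 0, 0, -2.8, 0, 0, 0], [0.5, 0, 0, -4, 0, 0, 0], [0.5, 0, 0, -5, 0, 0, 0], [0.5, 0, 0, -6, 0, 0, 0], [0.5, 0, 0, -6.6, 0, 0, 0], [0.5, 0, 0, -7, 0, 0, 0], [0.5, 0, 0, -7.2, 0, 0, 0], [0.5, 0, 0, -7.2, 0, 0, 0], [0.5, 0, 0, -7.2, 0, 0, 0]]}}

```text
t: 11.4
tool_pos: [0.658, -0.1969, 0.0501]
orientation: [2.275, 2.164, 0.001]
force: [-0.7, -0.4, -0.4]
opening: 0.0462
```

```bash
python3 - <<'E'
from plant import robot
import cv2
c=robot.read_camera("wrist"); cv2.imwrite("pics/w7.png",c["image"][:,:,::-1])
s=robot.read_state();print(s["t"],s["tool_pos"],s["force"])
E
```

```text
11.45 [ 0.65831165 -0.19704882  0.05065165] [-0.67378965 -0.23964043  0.24511656]
```

View pics/w7.png

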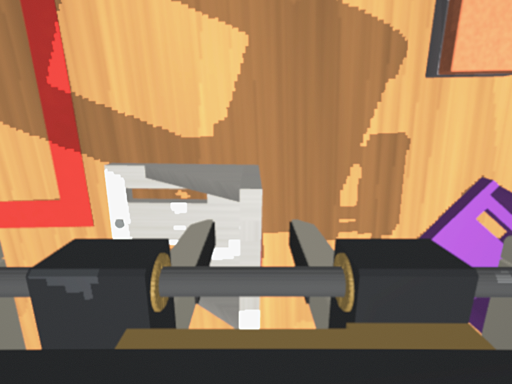

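The plate sits at columns 240–262, between the fingers and with margin on both sides. Closing gently.

Call:
{"fn": "drive_tool", "kwargs": {"increments": [[0.5, 0, 0, -0.2, 0, 0, 0], [1, 0, 0, -0.2, 0, 0, 0], [1, 0, 0, -0.2, 0, 0, 0], [1, 0, 0, -0.2, 0, 0, 0], [1, 0, 0, -0.2, 0, 0, 0], [1, 0, 0, -0.2, 0, 0, 0], [1, 0, 0, -0.2, 0, 0, 0], [1, 0, 0, -0.2, 0, 0, 0], [1, 0, 0, -0.2, 0, 0, 0], [1, 0, 0, -0.2, 0, 0, 0]], "squeeze": 12}}

```text
t: 12.28
tool_pos: [0.6571, -0.1966, 0.0438]
orientation: [-2.276, -2.165, -0.0]
force: [-0.4, 0.2, 1.2]
opening: 0.0099
```

Gripped at 9.9 mm. Now I'll slide it, x first and then diagonally to stay clear of M.

Call:
{"fn": "drive_tool", "kwargs": {"increments": [[1, -0.15, 0, 0, 0, 0, 0], [1, -0.4, 0, 0, 0, 0, 0], [1, -0.7, 0, 0, 0, 0, 0], [1, -1.0, 0, 0, 0, 0, 0], [1, -1.3, 0.1, 0, 0, 0, 0], [1, -1.6, 0.2, 0, 0, 0, 0], [1, -1.9, 0.3, 0, 0, 0, 0], [1, -2.2, 0.5, 0, 0, 0, 0], [1, -2.5, 0.7, 0, 0, 0, 0], [1, -2.8, 0.9, 0, 0, 0, 0], [1, -3.1, 1.1, 0, 0, 0, 0], [1, -3.3, 1.3, 0, 0, 0, 0], [1, -3.3, 1.3, 0, 0, 0, 0]]}}

```text
t: 13.37
tool_pos: [0.573, -0.1634, 0.0436]
orientation: [-2.275, -2.165, 0.001]
force: [-5.0, 3.0, 4.8]
opening: 0.0101
```

```bash
python3 - <<'E'
from plant import robot
import cv2
c=robot.read_camera("scene"); cv2.imwrite("pics/s8.png",cv2.resize(c["image"][100:290,130:330,::-1],None,fx=3,fy=3))
s=robot.read_state();print(s["t"],s["tool_pos"],s["force"],s["wrist_torque"])
E
```

```text
13.4167 [ 0.57305877 -0.16345361  0.04361333] [-4.68874857  2.39963515  5.66090291] [ 0.25789736  0.84559129 -0.08299702]
```

View pics/s8.png

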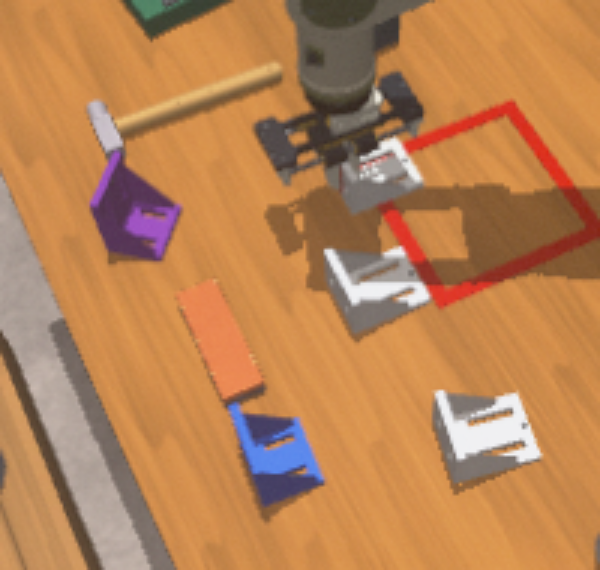

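It's sliding flat, with about 5 N pressing up from the bench, so it isn't lifted. Continuing to the square.

Call:
{"fn": "drive_tool", "kwargs": {"increments": [[1, -0.2, 0.1, 0, 0, 0, 0], [1, -0.5, 0.3, 0, 0, 0, 0], [1, -0.8, 0.55, 0, 0, 0, 0], [1, -1.1, 0.8, 0, 0, 0, 0.01], [1, -1.4, 1.05, 0, 0, 0, 0.01], [1, -1.7, 1.3, 0, 0, 0, 0.01], [1, -2.0, 1.55, 0, 0, 0, 0.015], [1, -2.3, 1.8, 0, 0, 0, 0.015], [1, -2.6, 2.1, 0, 0, 0, 0.02], [1, -2.9, 2.4, 0, 0, 0, 0.02], [1, -3.2, 2.7, 0, 0, 0, 0.025], [1, -3.5, 3.0, 0, 0, 0, 0.025], [1, -3.8, 3.3, 0, 0, 0, 0.025], [1, -4.0, 3.5, 0, 0, 0, 0.025], [1, -4.1, 3.6, 0, 0, 0, 0.025], [1, -4.1, 3.6, 0, 0, 0, 0.025], [1, -4.1, 3.6, 0, 0, 0, 0.025]]}}

```text
t: 14.83
tool_pos: [0.4713, -0.0733, 0.0436]
orientation: [-2.247, -2.192, 0.0]
force: [-3.6, 4.4, 5.0]
opening: 0.0099
```

Call:
{"fn": "drive_tool", "kwargs": {"increments": [[0.8, 0, 0, 0, 0, 0, 0], [0.6, 0, 0, 0, 0, 0, 0], [0.5, 0, 0, 0, 0, 0, 0], [0.5, 0, 0, 0, 0, 0, 0], [0.5, 0, 0, 0, 0, 0, 0]]}}

```text
t: 15.25
tool_pos: [0.4721, -0.0743, 0.0436]
orientation: [-2.249, -2.193, 0.0]
force: [-0.2, 0.3, 0.9]
opening: 0.0387
```

```bash
python3 - <<'E'
from plant import robot
import cv2
s=robot.read_state();print(s["t"],s["tool_pos"],s["force"],s["opening"])
c=robot.read_camera("wrist"); cv2.imwrite("pics/w9.png",c["image"][:,:,::-1])
E
```

```text
15.25 [ 0.4721214  -0.07434183  0.04357405] [-0.23443811  0.28843872  0.88229817] 0.03865364692537046
```

View pics/w9.png

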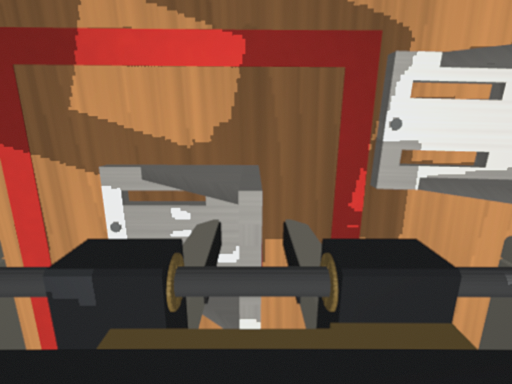

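Released, and the bracket sits inside the tape. Lifting straight up, then moving clear.

Call:
{"fn": "drive_tool", "kwargs": {"increments": [[0.5, 0, 0, 0.5, 0, 0, 0], [0.5, 0, 0, 1.2, 0, 0, 0], [0.5, 0, 0, 2.2, 0, 0, 0], [0.5, 0, 0, 3.5, 0, 0, 0], [0.5, 0, 0, 5, 0, 0, 0], [0.5, 0, 0, 6.5, 0, 0, 0], [0.5, 0, 0, 8, 0, 0, 0], [0.5, 0, -1.5, 8.5, 0, 0, 0], [0.5, 0, -3, 8.5, 0, 0, 0], [0.5, -1, -4.5, 8.5, 0, 0, 0], [0.5, -2, -6, 8.5, 0, 0, 0], [0.5, -3, -7.5, 8.5, 0, 0, 0], [0.5, -4, -9, 8.5, 0, 0, 0], [0.5, -5, -10.5, 8.5, 0, 0, 0], [0.5, -6, -12, 8.5, 0, 0, 0], [0.5, -6, -13.5, 8.5, 0, 0, 0], [0.5, -6, -14, 8.5, 0, 0, 0], [0.5, -6, -14, 8.5, 0, 0, 0], [0.5, -6, -14, 8.5, 0, 0, 0]]}}

```text
t: 16.88
tool_pos: [0.3212, -0.4251, 0.2555]
orientation: [-2.251, -2.19, -0.001]
force: [0.7, 0.4, 0.2]
opening: 0.0467
```

```bash
python3 - <<'E'
from plant import robot
from h import *
s=robot.read_state();print(s["t"],s["tool_pos"],s["force"])
c=robot.read_camera("scene"); cv2.imwrite("pics/s10.png",c["image"][:,:,::-1])
d=robot.read_camera("top"); t=d["image"][:,:,::-1]; cv2.imwrite("pics/t10f.png",t); cv2.imwrite("pics/t10.png",cv2.resize(t[100:300,160:380],None,fx=3,fy=3,interpolation=cv2.INTER_CUBIC))
E
```

```text
16.8833 [ 0.32124033 -0.42510166  0.25551699] [0.689897   0.42136463 0.21749769]
```

View pics/s10.png

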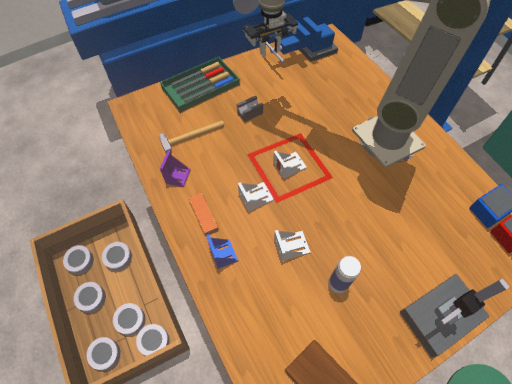

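View pics/t10.png

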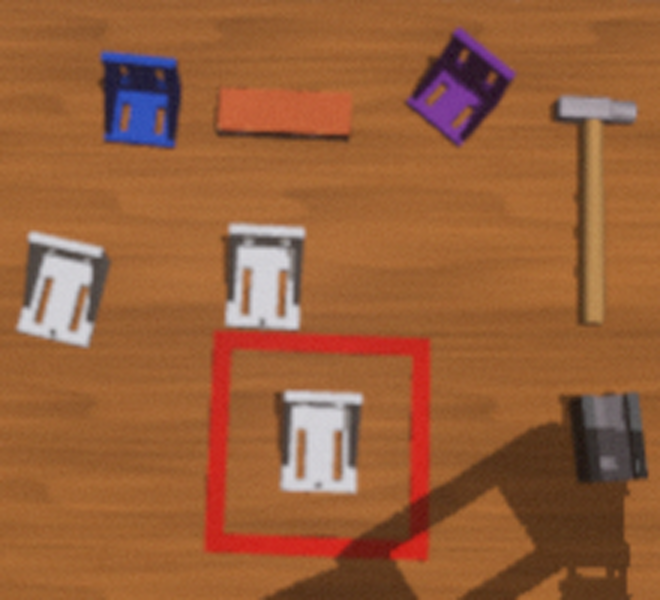

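The marked bracket lies centred in the tape (top crop (320,440)). M and L are on their backs, with M's end near the tape but outside it. I'll do a last numeric check, then hand in.

```bash
python3 - <<'E'
from plant import robot
from h import *
a=cv2.imread("pics/top0.png").astype(int);b=cv2.imread("pics/t10f.png").astype(int)
d=np.abs(a-b).max(2)>40
for n,(x0,y0,x1,y1) in {"can":(95,195,125,222),"vee":(345,228,380,264),"stone":(228,124,282,150),"hammer":(340,128,376,212),"blue":(190,114,224,152),"purple":(292,108,334,150)}.items(): print(n,"changed px",d[y0:y1,x0:x1].sum())
loc=np.array([(0,.04,.07),(0,-.04,.07),(-.1,.04,.01),(-.1,-.04,.01)])
w=lambda p:loc@R.from_euler('z',p[2]).as_matrix().T+[p[0],p[1],0]
px=(np.array([(284,391),(362,395),(281,489),(356,492)])+.5)/3-.5+[160,100]
s=least_squares(lambda p:(proj("top",w(p))-px).ravel(),[.47,-.07,0]);p=s.x
print("heel",p.round(3),"mid",(p[:2]-.05*np.array([np.cos(p[2]),np.sin(p[2])])).round(3),np.abs(s.fun).max())
print(robot.close_job())
E
```

```text
can changed px 0
vee changed px 291
stone changed px 0
hammer changed px 0
blue changed px 0
purple changed px 0
heel [ 0.475 -0.073 -0.028] mid [ 0.425 -0.072] 0.3762000120984226
the job is handed in; nothing more can be done
None
```

I tipped all three brackets onto their backs, right, middle, then left. Only the right one showed red on its sole. I gripped its upright foot lightly and slid it flat along the bench into the red-taped square, released it and backed the arm away. The job was handed in at about 17 s of the 72 s allowed.

Last checks:
- **Marked bracket:** the middle of its footprint is at (0.425, -0.072), about 1 mm from the square's centre at (0.426, -0.071). Its yaw is within 0.01 rad of the square's, and it is fully inside the tape.
- **Lifting:** the tool height stayed at about 0.0436 m during the slide, with about 5 N of upward force on the tool. I took this as the bracket staying down on the bench, but did not measure it directly.
- **Good brackets:** both lie on their backs where they fell. The middle one's near end is close to the tape but outside it.
- **Other things:** the spray can, oilstone, hammer and the blue and purple look-alikes show no changed pixels.
- **One check disagreed:** the vee block region showed 291 changed pixels. The arm's shadow falls there in the last picture. The block looks to be in its original place, and the arm never came near it at low height, so I put it down to the shadow.

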